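# Feed a pendant blank under the press guard with the push stick

## Robot

A 6-joint arm with a two-finger parallel gripper is mounted at the origin on the work surface. World frame = base frame: x ahead of the robot, y to its left, z up, the work surface at z = 0. Lengths are in m, angles in rad, forces in N, time in s.
With the tool pointing down it reaches from about 0.225 to 0.875 m from the base axis. Payload 3.4 kg.
Tool frame: the origin (TCP) lies midway between the tips of the shut fingers; the grasp point (between the pads) lies 19 mm behind it (pinch_z is the distance from the TCP to the grasp point, in m); z points along the fingers, y is the line along which they close (so a half turn about z gives the same grasp; the last joint's range is limited). The gripper opens to 85 mm and grips with 20 to 120 N. Pads are 22 mm wide; open, the fingers measure 114 mm over their backs; the gripper's body (76 mm by 85 mm) begins 54 mm behind the grasp point. The pads swing forward as they close: fully open they stand 13 mm farther back than shut.
Start: joints at [1.045, 0.276, 1.505, -0, 1.361, -0.121], TCP at [0.226, 0.529, 0.231] pointing down, gripper open.
Joint ranges: [-2.89, 2.89], [-0.75, 2.08], [0.22, 2.7], [-1.18, 4.32], [0.11, 2.71], [-2.7, 2.7]. Speed limits (rad/s): [2.57, 2.57, 3.14, 3.14, 3.14, 3.14].

## Interface

Orientations are given as a unit quaternion [w, x, y, z].
In Python, from rig import get_state, get_image, sign_off, pinch_z gives the robot as it stands.
- The arm moves only by the tool send_rows, never from a script. Its argument "steps" is one flat list of numbers, 5 for each row, row after row: the gripper's target within -1 to 1 (fully open at 1, half-way at 0, shut at -1), then the shift along the tool's x, y, z in cm, then the turn about the tool's z in degrees. In form: [gripper, x, y, z, roll, gripper, x, y, z, roll, ...]. A call has 1 to 12 rows; each row shifts and turns the commanded pose from where the row before left it, along the tool's axes as they then stand; what a row does not reach is not made up. A row lasts 1/10 s, in which the tool goes at most 50 mm and 8.59 degrees, less where a joint would pass 70% of its speed; a pose out of reach is approached as far as the arm can. A call is refused whole if a number of a shift passes 5 or a number of a turn 8.59, either way. A call with a gripper value outside its range is refused whole. The fingers move at their own pace and stop on an object; "newtons" is the grip in N (left out, the last holds). Time passes only in rows, so rows that do not move let the fingers close. It gives the time, the measured TCP pose, the force, the opening and the grip force at its end, in the units of the state.
- get_state(): the state, without advancing time (a new reading comes with each control period).
- get_image(name): name is "scene" or "side" or "wrist"; returns a dict with "color" (420x560x3 uint8, red, green, blue), "mtx" (3x3 intrinsics, pixels), "k1" (the pictures are not rectified: a ray, as slopes to the right and down, at radius r is drawn at 1 + k1 r^2 times it, then the intrinsics apply), "T" (4x4, takes a point from camera to world coordinates); the wrist camera has in their place "mount" (4x4, takes a point from camera to tool coordinates, whose origin is the TCP and whose axes are the flange's). Camera axes: x right, y down, z forward; pixel columns grow to the right and rows downward; lengths in m; the calibration is good to about 2 mm. A picture is of the moment at which its call begins: read the wrist's pose just before it. There is no depth.
- sign_off(): hands the job in; it is judged then, once.
The state is a dict: "clock": time; "qpos": joint angles; "qd": joint speeds; "effort": joint torques, N m; "position": TCP position; "ee_rot": TCP orientation; "contact_force": force on the tool from outside, world axes, zero at the start; "moment": the same for the moment, N m; "width": finger opening in m; "gripper_force": force on a finger pad.
Only numpy, scipy, OpenCV 4.12 (cv2) and the standard library are available. Lean on these libraries where they do the work, as an engineer would, in place of code of your own. Each camera call takes 0.05 s, during which the arm holds its last target. There are 200 camera calls.

## Task

Use the push stick to slide the painted wooden pendant blank along the press bed, under the orange guard and the hold-down roller, until it has pushed the red spring stop in to about half of its travel; push gently, never drive the stop to the end of its travel, and keep the gripper itself off the blank. Then draw the stick back out, leaving the blank against the stop, and lay the stick flat on the bench, handle up. Leave the jar, the lid, the bead bangle and the brush pot where they are.

Things in the scene. Friction and masses are not known exactly. Their poses are not given: they have to be found in the camera images.
- press: Small fixed bench press. Origin on the bench, mid-channel, under the guard's front face; x is the feed direction, z up. Grey bed from x -175 to +200 mm, 100 mm wide, its top 12 mm above the bench. Two aluminium fences 16 mm high form a channel 57 mm wide from x 0 to 170 mm; from x = 0 back to -60 mm they flare to 84 mm apart.
- guard (a point): Centre of the low opening under the orange guard plate, at the plate's front face (x = 0 of the press), 13 mm above the bed. The opening is 26 mm high over the bed, 57 mm wide between the fences. Plate and yellow posts are 8 mm thick, 100 mm wide and rise to 98 mm above the bench.
- roller (a point): Underside of the black sprung hold-down roller (28 mm across, does not turn), in a blue arch (76 mm high over the bench) 85 mm past the guard. It hangs 8.5 mm over the bed and rides up onto the blank: a bump, then a steady drag (2 to 7 N). Past it stands the spring stop with its red plunger; the plunger's face lies 115 to 140 mm past the guard, different each time, not measured.
- blank_center (a point): Centre of the pendant blank, a wooden plate 80 mm long (its x), 50 mm wide (y), 10 mm thick, about 35 g, with pink and gold chevrons on top; it starts lying on the bed in front of the guard, its x axis roughly along the press's x, somewhat skew and off the middle.
- blank_front (a point): Middle of the blank's leading end face, 40 mm along the blank's x from its centre, half-way up.
- stick_grip (a point): Centre of the push stick's red handle, an upright block 50 mm long (x), 20 mm wide (y), from 10 to 60 mm above the stick's underside; this point is 35 mm above the underside. x points along the stick to its tip, z up. The stick is 18 mm wide, 12 mm thick, reaches 40 mm behind and 155 mm ahead of this point, 110 g. It starts flat on the bench beside the press.
- stick_tip (a point): Middle of the flat red tip of the push stick (34 mm wide, 12 mm high), 155 mm ahead of the handle's centre and 6 mm above the underside.
- plunger (a joint): How far the red spring plunger of the stop is pushed in, m: 0 free, 0.010 at the end of its travel; spring of about 1.5 N per mm with no preload. The reading is noisy.
- paint_jar: Closed pink paint jar, 42 mm across, 55 mm high, loose; origin at the centre of its underside. To be left alone.
- jar_lid: Pink jar lid lying open side up, 42 mm across, 14 mm high, loose; origin at the centre of its underside. To be left alone.
- bangle: Bangle of gold and green beads, 73 mm across, 11 mm high, loose; origin at its centre on the bench. To be left alone.
- brush_pot: Terracotta pot, 56 mm across, 75 mm high, loose; origin at the centre of its underside. To be left alone.
Mind the look-alikes: they are no part of the job. What is shaped like the part that bears stick_grip but turquoise is not meant. What is shaped like the part that bears blank_center but purple is not meant.

How it is judged:
On the way, in this order (a step that is already met when the one before it is completed fails the run):
1. the stick pushes the blank's leading end through the guard opening (x of blank_front in the frame of press above 0.03 m and z of blank_front in the frame of press below 0.03 m and contact force between stick and blank above 0.2 N).
2. the stick presses the blank against the spring stop, 2.5 mm in or more (value of joint plunger above 0.0025 m and contact force between stick and blank above 0.5 N and x of blank_front in the frame of press above 0.11 m), for 0.2 s.
At the end, for the whole second after the job is handed in: The blank lies in the channel beyond the guard, in line with it within 0.12 rad and still touching the spring stop (plunger in by 0.3 mm or more); the push stick lies flat on the bench, handle up (within 0.1 rad), off the press bed; both are at rest (value of joint plunger above 0.0003 m and x of blank_front in the frame of press above 0.11 m and angle between the x axis of blank_center and the x axis of press, either way round below 0.12 rad and height (world z) of stick_tip below 0.011 m and height (world z) of stick_grip below 0.04 m and angle between stick_grip's own z axis and vertical below 0.1 rad and linear speed of each of stick, blank below 0.02 m/s).
It fails at once if the stick pushes on the blank with more than 22 N (contact force between stick and blank above 22 N).
It fails at once if the spring stop is driven to the end of its travel (beyond 9 mm) (value of joint plunger above 0.009 m).
It fails at once if the gripper touches the blank (contact force between any of the fingers, the arm and blank above 0.5 N).
It fails at once if a bystander is moved by more than 30 mm (distance of any of paint_jar, jar_lid, bangle, brush_pot from where it was at the start of the episode above 0.03 m).
It also fails if it takes over 72 s, if anything falls off the work surface, if the arm or the gripper's body presses on something with over 40 N, if the wrist force passes 120 N, or if a joint passes its speed limit or range.

## Working session

There is one attempt and no reset: what is moved stays moved. The work goes in short steps, Python scripts to look and compute and a tool call to move; the robot and the scene stay as the last step left them, time stands still between calls to the robot, and variables do not carry over. Pictures are saved under pics/ and viewed, at most 10 in all, crops included, and the job is handed in when it is done.

Besides the shell and the picture viewer there is one more tool, called after "Request:" as name(argument=value, ...), one argument or row to a line, values as JSON. send_rows: Moves the arm, as the interface text tells. Its arguments: {"type":"object","properties":{"steps":{"type":"array"},"newtons":{"type":"number"}},"required":["steps"]}

```bash
mkdir -p pics; ls
python3 - <<'E'
from rig import *
import cv2
s=get_state();print(s, pinch_z)
for n in("scene","side"):
    i=get_image(n);cv2.imwrite(f"pics/{n}0.png",i["color"][:,:,::-1]);print(n,i["mtx"].tolist(),i["k1"],i["T"].round(4).tolist())
E
```

```text
pics
{'clock': 0.0, 'qpos': array([ 1.04501036e+00,  2.76595670e-01,  1.50617014e+00,  3.39544872e-05,
        1.36070773e+00, -1.21020218e-01]), 'qd': array([ 0.00095898, -0.00062423,  0.00168819, -0.00024638, -0.00095505,
       -0.00031889]), 'effort': array([ 5.27123539e-04, -4.16781735e+01, -2.45806146e+01, -5.16644468e-05,
        1.12115158e-02, -5.06288387e-06]), 'position': array([0.22616394, 0.52805686, 0.23042459]), 'ee_rot': array([-3.14608898e-04,  2.01007534e-01,  9.79589244e-01, -8.86416441e-04]), 'contact_force': array([-0.34530845,  0.62610408,  0.05040103]), 'moment': array([ 0.01667475, -0.01904484, -0.03440461]), 'gripper_force': 0.0, 'width': 0.08503089879997111} 0.0187
scene [[416.00651162314324, 0.0, 277.3265647785133], [0.0, 416.00651162314324, 209.0160718748437], [0.0, 0.0, 1.0]] -0.046059605613291664 [[-0.6346, 0.5787, -0.5122, 1.126], [0.7727, 0.4655, -0.4315, 0.428], [-0.0113, -0.6697, -0.7426, 0.8745], [0.0, 0.0, 0.0, 1.0]]
side [[449.76876427738335, 0.0, 284.69810313849126], [0.0, 449.76876427738335, 207.94330436546733], [0.0, 0.0, 1.0]] 0.03594460461325063 [[0.8273, -0.333, 0.4524, -0.0107], [-0.5617, -0.4898, 0.6667, -0.8611], [-0.0004, -0.8057, -0.5923, 0.7842], [0.0, 0.0, 0.0, 1.0]]
```

View pics/scene0.png

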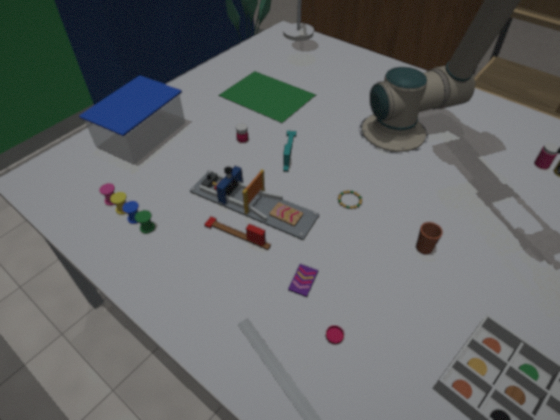

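View pics/side0.png

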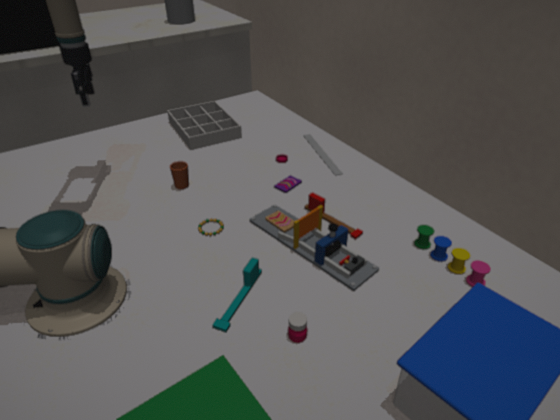

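Scene view: the red-handled stick has its handle at (257,235) and tip at (210,223). The look-alike sticks and plates are the turquoise stick (289,150) and the purple plate (304,280). The pink/gold blank on the bed is at (286,213), with the guard at (254,190) and the arch at (230,183). I choose the red stick and the pink/gold blank, and check both in close crops.

Run:
```python
import cv2
a=cv2.imread("pics/scene0.png")[155:265,185:335];cv2.imwrite("pics/sc_crop.png",cv2.resize(a,None,fx=5,fy=5,interpolation=cv2.INTER_CUBIC))
a=cv2.imread("pics/side0.png")[185:295,240:390];cv2.imwrite("pics/si_crop.png",cv2.resize(a,None,fx=5,fy=5,interpolation=cv2.INTER_CUBIC))
```

```text
(no output)
```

View pics/sc_crop.png

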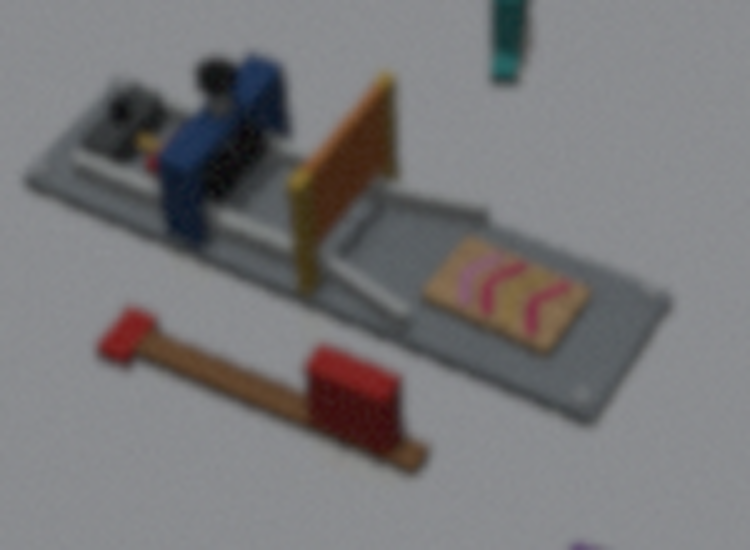

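View pics/si_crop.png

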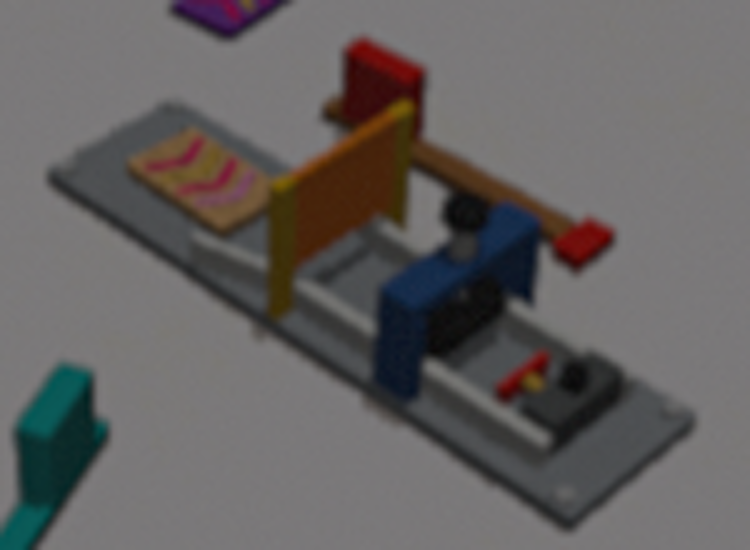

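The crops confirm both choices: red-handled stick with handle top at (355,367) and tip at (130,327), and pink/gold blank with corners (468,237), (592,290), (545,350), (424,290) in the scene crop.

```bash
cat > h.py <<'E'
import numpy as np, cv2
from scipy.spatial.transform import Rotation as R
from rig import *
K={"scene":(416.00651,277.32656,209.01607,-0.0460596,np.array([[-0.6346,0.5787,-0.5122,1.126],[0.7727,0.4655,-0.4315,0.428],[-0.0113,-0.6697,-0.7426,0.8745],[0,0,0,1]])),
"side":(449.768764,284.6981,207.9433,0.0359446,np.array([[0.8273,-0.333,0.4524,-0.0107],[-0.5617,-0.4898,0.6667,-0.8611],[-0.0004,-0.8057,-0.5923,0.7842],[0,0,0,1]]))}
def ray(f,cx,cy,k1,T,uv,z):
    m=np.array([[f,0,cx],[0,f,cy],[0,0,1.]])
    s=cv2.undistortPoints(np.array([[uv]],float),m,np.array([k1,0,0,0.]))[0,0]
    d=T[:3,:3]@np.array([*s,1]); return T[:3,3]+d*(z-T[2,3])/d[2]
def toolT(s):
    T=np.eye(4);T[:3,:3]=R.from_quat(s["ee_rot"],scalar_first=True).as_matrix();T[:3,3]=s["position"];return T
def wrist(name):
    s=get_state();i=get_image("wrist");cv2.imwrite(name,i["color"][:,:,::-1])
    np.savez("w.npz",T=toolT(s)@i["mount"],m=i["mtx"],k=i["k1"]);return s,i
def wp(uv,z):
    d=np.load("w.npz");m=d["m"];return ray(m[0,0],m[0,2],m[1,2],float(d["k"]),d["T"],uv,z)
E
python3 - <<'E'
from h import *
def sc(x,y,z):return ray(*K["scene"],((x+.5)/5-.5+185,(y+.5)/5-.5+155),z)
def si(x,y,z):return ray(*K["side"],((x+.5)/5-.5+240,(y+.5)/5-.5+185),z)
p=lambda n,v:print(n,v.round(4))
for q in[(672,298),(592,412),(28,177),(112,83)]:p("bed sc",sc(*q,.012))
for q in[(172,103),(50,172),(570,518),(692,415)]:p("bed si",si(*q,.012))
for q in[(468,237),(592,290),(545,348),(424,288)]:p("blank sc",sc(*q,.022))
for q in[(193,128),(275,178),(222,226),(130,166)]:p("blank si",si(*q,.022))
p("handle",sc(355,364,.06));p("tip",sc(130,325,.012));p("rear",sc(425,455,.012))
p("handle si",si(385,57,.06));p("tip si",si(583,238,.012));p("rear si",si(328,108,.012))
p("jar",ray(*K["side"],(297,320),.055))
p("bangle",ray(*K["scene"],(350,199),.005));p("lid",ray(*K["scene"],(335,334),.01))
E
```

```text
bed sc [0.4739 0.0286 0.012 ]
bed sc [0.5654 0.0424 0.012 ]
bed sc [ 0.6331 -0.3196  0.012 ]
bed sc [ 0.5455 -0.3394  0.012 ]
bed si [0.5609 0.0369 0.012 ]
bed si [0.4683 0.0201 0.012 ]
bed si [ 0.5346 -0.3431  0.012 ]
bed si [ 0.6296 -0.3247  0.012 ]
blank sc [ 0.516  -0.0823  0.022 ]
blank sc [ 0.5042 -0.0042  0.022 ]
blank sc [0.553  0.0012 0.022 ]
blank sc [ 0.5607 -0.0768  0.022 ]
blank si [ 0.5501 -0.0017  0.022 ]
blank si [ 0.562  -0.0657  0.022 ]
blank si [ 0.5143 -0.084   0.022 ]
blank si [ 0.5016 -0.0116  0.022 ]
handle [ 0.6473 -0.0484  0.06  ]
tip [ 0.6758 -0.1908  0.012 ]
rear [ 0.6422 -0.0078  0.012 ]
handle si [ 0.6488 -0.0495  0.06  ]
tip si [ 0.6766 -0.1917  0.012 ]
rear si [ 0.6333 -0.0184  0.012 ]
jar [ 0.3501 -0.3738  0.055 ]
bangle [0.3654 0.0609 0.005 ]
lid [0.737  0.2606 0.01  ]
```

Request:
send_rows(
  steps=[1,0,0,0,8,1,0,0,0,8,1,0,0,0,8,1,0,0,0,8,1,0,0,0,8,1,0,0,0,8,1,0,0,0,8],
  newtons=60,
)

```text
clock: 0.8
position: [0.2263, 0.5283, 0.2308]
ee_rot: [0.0, 0.64, 0.769, -0.001]
contact_force: [-0.1, 0.5, -0.7]
width: 0.0852
gripper_force: 0.0
```

Request:
send_rows(
  steps=[1,-4,1.9,0,0,1,-4,1.9,0,0,1,-4,1.9,0,0,1,-4,1.9,0,0,1,-4,1.9,0,0,1,-4,1.9,0,0,1,-4,1.9,0,0,1,-4,1.9,0,0],
)

```text
clock: 1.6
position: [0.4363, 0.2411, 0.2311]
ee_rot: [-0.0, 0.637, 0.771, -0.0]
contact_force: [0.8, 0.2, 0.6]
width: 0.0855
gripper_force: 0.0
```

Request:
send_rows(
  steps=[1,-4,1.9,0,0,1,-4,1.9,0,0,1,-4,1.9,0,0,1,-4,1.9,0,0,1,-4,1.9,0.5,0,1,-4,1.9,1,0,1,-4,1.9,1,0,1,-4,1.9,1,0,1,0,0,0,0,1,0,0,0,0],
)

```text
clock: 2.6
position: [0.6447, -0.0438, 0.1948]
ee_rot: [-0.001, 0.638, 0.77, -0.0]
contact_force: [-0.6, 1.4, 0.1]
width: 0.0852
gripper_force: 0.0
```

Run:
```python
from h import *
s,i=wrist("pics/w1.png")
print(s["clock"],s["position"],R.from_quat(s["ee_rot"],scalar_first=True).as_matrix().round(3).tolist(),s["contact_force"]);print(i["mtx"],i["k1"],i["mount"])
```

```text
2.6 [ 0.64470907 -0.04376517  0.1948376 ] [[-0.186, 0.983, -0.003], [0.983, 0.186, 0.001], [0.002, -0.003, -1.0]] [-0.61583821  1.36468807  0.1285176 ]
[[354.94639525   0.         279.16341987]
 [  0.         354.94639525 208.94499709]
 [  0.           0.           1.        ]] -0.058654354897311085 [[-1.57250363e-04 -9.46704565e-01 -3.22103154e-01  8.27995216e-02]
 [ 9.99999787e-01 -3.52707835e-04  5.48457180e-04  9.62740543e-04]
 [-6.32835223e-04 -3.22103000e-01  9.46704419e-01 -1.43063105e-01]
 [ 0.00000000e+00  0.00000000e+00  0.00000000e+00  1.00000000e+00]]
```

View pics/w1.png

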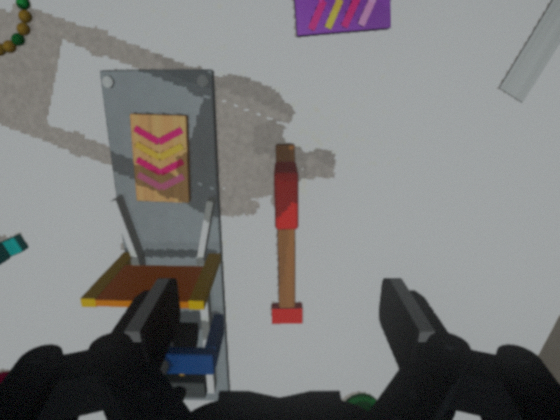

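The wrist view shows the stick handle's top face at about (275–298, 190–228), the stick's rear end at (285,144), and the tip at (272–302, 303–323). The blank's corners are (131,114), (187,115), (190,202), (136,202), and the bed's rear corners are (103,70) and (213,69).

Run:
```python
from h import *
a=np.radians(-79.3);D=np.array([np.cos(a),np.sin(a)]);N=np.array([-D[1],D[0]]);O=np.array([.5491,-.1376])
def p(n,u,v,z):
    q=wp((u,v),z)[:2];print(n,q.round(4),"press",((q-O)@D).round(4),((q-O)@N).round(4))
p("h rear top",286,190,.06);p("h front top",287,228,.06);p("h rear bottom",286,163,.012)
p("tip front L",272,322,.012);p("tip front R",302,322,.012);p("stick rear",285,144,.012)
for q in[(131,114),(187,115),(190,202),(136,202)]:p("blank",*q,.022)
p("bed rear l",103,71,.012);p("bed rear r",213,70,.012);p("bed right edge",219,200,.012);p("bed right far",228,380,.012)
p("flare l",119,197,.028);p("flare r",210,203,.028);p("flare end l",137,263,.028);p("flare end r",201,262,.028)
```

```text
h rear top [ 0.65   -0.0379] press -0.0792 0.1177
h front top [ 0.6572 -0.0704] press -0.046 0.1187
h rear bottom [ 0.6484 -0.0254] press -0.0918 0.1184
tip front L [ 0.667  -0.2007] press 0.0839 0.1042
tip front R [ 0.6993 -0.1946] press 0.0839 0.137
stick rear [ 0.6441 -0.0083] press -0.1094 0.1174
blank [ 0.5063 -0.0056] press -0.1377 -0.0175
blank [0.5552 0.0023] press -0.1363 0.0319
blank [ 0.5665 -0.0764] press -0.0569 0.0284
blank [ 0.5159 -0.0859] press -0.0569 -0.023
bed rear l [0.4751 0.0258] press -0.1743 -0.0424
bed rear r [0.5707 0.0431] press -0.1736 0.0548
bed right edge [ 0.5919 -0.0728] press -0.0558 0.0541
bed right far [ 0.6307 -0.2917] press 0.1665 0.0516
flare l [ 0.502  -0.0817] press -0.0637 -0.0359
flare r [ 0.586  -0.0718] press -0.0579 0.0485
flare end l [ 0.5224 -0.1468] press 0.0041 -0.0279
flare end r [ 0.5847 -0.1335] press 0.0026 0.0358
```

Request:
send_rows(
  steps=[1,-0.4,0.7,2,0,1,0,0,3,0,1,0,0,3,0,1,0,0,3,0,1,0,0,3,0,1,0,0,2,0,1,0,0,1,0,1,0,0,0.5,0,1,0,0,0,0,1,0,0,0,0],
)

```text
clock: 3.65
position: [0.6536, -0.0455, 0.0227]
ee_rot: [0.001, 0.637, 0.771, 0.001]
contact_force: [-0.8, -0.2, 1.1]
width: 0.0851
gripper_force: 0.0
```

Request:
send_rows(
  steps=[-1,0,0,0,0,-1,0,0,0,0,-1,0,0,0,0,-1,0,0,0,0,-1,0,0,0,0,-1,0,0,0,0,-1,0,0,0,0,-1,0,0,0,0,-1,0,0,0,0,-1,0,0,0,0],
)

```text
clock: 4.65
position: [0.6526, -0.0458, 0.0215]
ee_rot: [-0.0, 0.637, 0.771, -0.0]
contact_force: [-1.3, -1.5, 4.2]
width: 0.0191
gripper_force: 59.0
```

Request:
send_rows(
  steps=[-1,0,0,-2,0,-1,0,0,-2,0,-1,0,0,-2,0,-1,3,0,0,0,-1,3.6,0,0,0,-1,3.6,-2.4,0,0,-1,3.6,-3,0,0,-1,3.7,-3,0,0,-1,3.7,-3,0,0,-1,3.7,0,0,0,-1,0,0,0,0,-1,0,0,0,0],
)

```text
clock: 5.85
position: [0.4942, 0.1783, 0.0811]
ee_rot: [0.0, 0.637, 0.771, 0.0]
contact_force: [0.1, -0.1, -1.2]
width: 0.0197
gripper_force: 59.1
```

Run:
```python
from h import *
s,i=wrist("pics/w2.png")
print(s["clock"],s["position"],R.from_quat(s["ee_rot"],scalar_first=True).as_matrix().round(3).tolist(),s["contact_force"])
```

```text
5.85 [0.4942116  0.17828852 0.08114046] [[-0.19, 0.982, 0.001], [0.982, 0.19, 0.0], [-0.0, 0.001, -1.0]] [ 0.11596962 -0.08984662 -1.1504111 ]
```

View pics/w2.png

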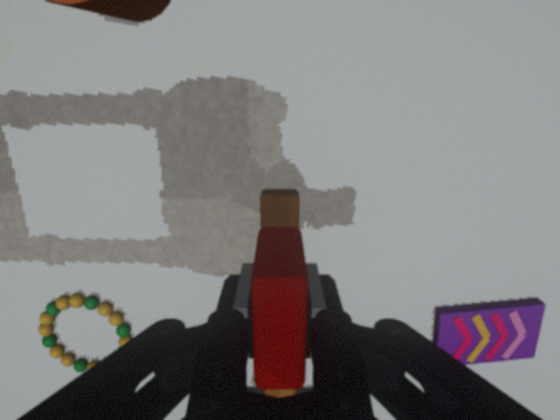

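The stick is held straight, with the handle at (278,330) and its rear end at (280,205). The bangle at (85,332) and the purple decoy at (490,335) are clear of it. Next I lower it behind the blank.

Request:
send_rows(
  steps=[-1,0,0,2,0,-1,0,0,1.5,0,-1,0,0,0.7,0,-1,0,0,0.4,0,-1,0,0,0,0,-1,0,0,0,0],
)

```text
clock: 6.5
position: [0.4948, 0.1773, 0.0357]
ee_rot: [0.0, 0.638, 0.77, 0.0]
contact_force: [-0.6, 0.1, -1.2]
width: 0.0195
gripper_force: 59.1
```

Run:
```python
from h import *
s=get_state();print(s["clock"],s["position"],s["contact_force"],s["moment"])
a=get_image("scene")["color"][150:260,210:350,::-1];b=get_image("side")["color"][130:240,190:330,::-1]
cv2.imwrite("pics/c3.png",cv2.resize(np.vstack([a,b]),None,fx=2.7*2*.5,fy=2.7,interpolation=cv2.INTER_CUBIC) if 0 else cv2.resize(np.hstack([a,b]),None,fx=2.85,fy=2.85,interpolation=cv2.INTER_CUBIC))
```

```text
6.5 [0.49475943 0.177299   0.03570846] [-0.58239831  0.07612689 -1.19350172] [ 0.11827273 -0.01941094  0.00071525]
```

View pics/c3.png

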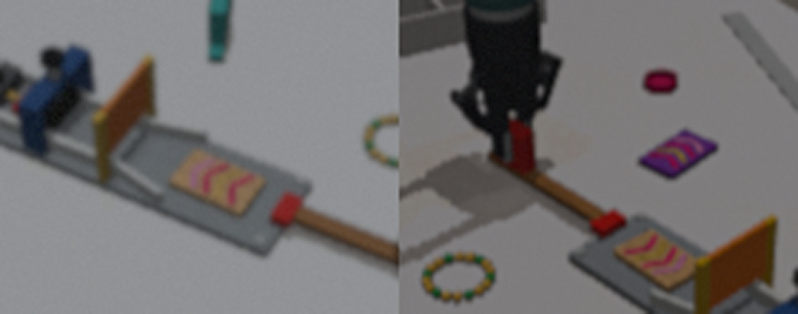

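Scene half: tip at (288,211), lined up with the middle of the blank's rear edge at (254,197). The side half agrees. Now I push.

Request:
send_rows(
  steps=[-1,-0.5,0,0,0,-1,-0.5,0,0,0,-1,-0.5,0,0,0,-1,-0.5,0,0,0,-1,-0.4,0,0,0,-1,-0.4,0,0,0,-1,-0.4,0,0,0,-1,-0.4,0,0,0,-1,-0.4,0,0,0,-1,-0.4,0,0,0,-1,-0.4,0,0,0],
)

```text
clock: 7.7
position: [0.5031, 0.1301, 0.0353]
ee_rot: [-0.0, 0.637, 0.771, 0.0]
contact_force: [-0.3, 0.2, -0.9]
width: 0.0192
gripper_force: 59.1
```

Request:
send_rows(
  steps=[-1,-0.5,0,0,0,-1,-0.5,0,0,0,-1,-0.5,0,0,0,-1,-0.5,0,0,0,-1,-0.5,0,0,0,-1,-0.5,0,0,0,-1,-0.5,0,0,0,-1,-0.5,0,0,0,-1,-0.5,0,0,0,-1,-0.5,0,0,0],
)

```text
clock: 8.7
position: [0.5125, 0.0809, 0.0353]
ee_rot: [-0.0, 0.637, 0.771, 0.0]
contact_force: [-0.3, 0.0, -1.5]
width: 0.0194
gripper_force: 59.1
```

Run:
```python
from h import *
s=get_state();print(s["clock"],s["position"],s["contact_force"],s["moment"])
a=get_image("scene")["color"][150:260,190:330,::-1];b=get_image("side")["color"][150:260,220:360,::-1]
cv2.imwrite("pics/c4.png",cv2.resize(np.hstack([a,b]),None,fx=2.85,fy=2.85,interpolation=cv2.INTER_CUBIC))
```

```text
8.7 [0.51245324 0.08085869 0.03529959] [-0.30487885  0.0365268  -1.46324497] [ 0.14599852  0.02277276 -0.07274256]
```

View pics/c4.png

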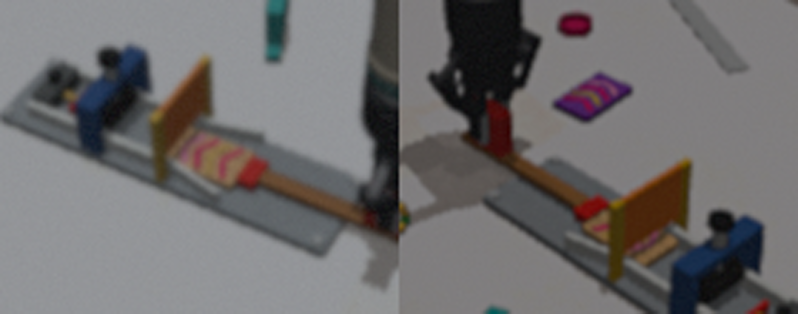

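The blank's front end is through the guard (side half, (655,250)), with the tip square behind it at (253,172) in the scene half. I continue, more slowly at the roller.

Request:
send_rows(
  steps=[-1,-0.5,0,0,0,-1,-0.5,0,0,0,-1,-0.5,0,0,0,-1,-0.5,0,0,0,-1,-0.5,0,0,0,-1,-0.5,0,0,0,-1,-0.5,0,0,0,-1,-0.5,0,0,0,-1,-0.5,0,0,0,-1,-0.4,0,0,0],
)

```text
clock: 9.8
position: [0.5217, 0.0327, 0.0353]
ee_rot: [0.0, 0.637, 0.771, 0.0]
contact_force: [0.1, 0.0, -1.9]
width: 0.0194
gripper_force: 59.1
```

Request:
send_rows(
  steps=[-1,-0.2,0,0,0,-1,-0.2,0,0,0,-1,-0.2,0,0,0,-1,-0.2,0,0,0,-1,-0.2,0,0,0],
)

```text
clock: 10.3
position: [0.5234, 0.0233, 0.0353]
ee_rot: [-0.0, 0.637, 0.771, 0.0]
contact_force: [-0.5, 0.6, -1.7]
width: 0.0191
gripper_force: 59.1
```

Request:
send_rows(
  steps=[-1,-0.2,0,0,0,-1,-0.2,0,0,0,-1,-0.2,0,0,0,-1,-0.2,0,0,0,-1,-0.2,0,0,0],
)

```text
clock: 10.8
position: [0.5247, 0.0155, 0.0355]
ee_rot: [-0.002, 0.638, 0.77, 0.001]
contact_force: [-1.4, 7.6, 2.6]
width: 0.0197
gripper_force: 59.7
```

Request:
send_rows(
  steps=[-1,-0.2,0,0,0,-1,-0.2,0,0,0,-1,-0.2,0,0,0,-1,-0.2,0,0,0,-1,-0.2,0,0,0],
)

```text
clock: 11.3
position: [0.5265, 0.0053, 0.0355]
ee_rot: [-0.001, 0.638, 0.77, 0.001]
contact_force: [-1.5, 6.3, 0.9]
width: 0.019
gripper_force: 59.6
```

Request:
send_rows(
  steps=[-1,-0.2,0,0,0,-1,-0.2,0,0,0,-1,-0.2,0,0,0,-1,-0.2,0,0,0,-1,-0.2,0,0,0,-1,-0.2,0,0,0,-1,0,0,0,0],
)

```text
clock: 12.0
position: [0.5287, -0.0068, 0.0354]
ee_rot: [-0.001, 0.638, 0.77, 0.001]
contact_force: [-1.5, 5.9, 1.1]
width: 0.019
gripper_force: 59.5
```

Request:
send_rows(
  steps=[-1,-0.1,0,0,0,-1,-0.1,0,0,0,-1,-0.1,0,0,0,-1,-0.1,0,0,0],
)

```text
clock: 12.4
position: [0.5293, -0.0104, 0.0354]
ee_rot: [-0.002, 0.638, 0.77, 0.001]
contact_force: [-1.6, 7.3, 2.0]
width: 0.0192
gripper_force: 59.5
```

Request:
send_rows(
  steps=[-1,-0.1,0,0,0,-1,-0.1,0,0,0,-1,-0.1,0,0,0],
)

```text
clock: 12.7
position: [0.5299, -0.0133, 0.0354]
ee_rot: [-0.002, 0.638, 0.77, 0.001]
contact_force: [-1.1, 7.5, 1.3]
width: 0.0192
gripper_force: 59.5
```

Request:
send_rows(
  steps=[-1,-0.1,0,0,0,-1,-0.1,0,0,0,-1,-0.1,0,0,0],
)

```text
clock: 13.0
position: [0.5305, -0.0162, 0.0354]
ee_rot: [-0.002, 0.638, 0.77, 0.001]
contact_force: [-1.6, 6.9, 1.8]
width: 0.0197
gripper_force: 59.5
```

Request:
send_rows(
  steps=[-1,-0.1,0,0,0,-1,-0.1,0,0,0,-1,0,0,0,0],
)

```text
clock: 13.3
position: [0.5309, -0.0183, 0.0354]
ee_rot: [-0.002, 0.638, 0.77, 0.001]
contact_force: [-1.5, 6.0, 1.4]
width: 0.0197
gripper_force: 59.5
```

Request:
send_rows(
  steps=[-1,-0.1,0,0,0,-1,-0.1,0,0,0,-1,0,0,0,0],
)

```text
clock: 13.6
position: [0.5312, -0.0203, 0.0354]
ee_rot: [-0.002, 0.638, 0.77, 0.001]
contact_force: [-1.3, 6.8, 2.1]
width: 0.0197
gripper_force: 59.5
```

Request:
send_rows(
  steps=[-1,-0.1,0,0,0,-1,-0.1,0,0,0,-1,0,0,0,0],
)

```text
clock: 13.9
position: [0.5316, -0.0222, 0.0354]
ee_rot: [-0.002, 0.638, 0.77, 0.001]
contact_force: [-1.8, 6.4, 1.2]
width: 0.0193
gripper_force: 59.5
```

Request:
send_rows(
  steps=[-1,-0.1,0,0,0,-1,-0.1,0,0,0,-1,0,0,0,0],
)

```text
clock: 14.2
position: [0.5319, -0.0242, 0.0354]
ee_rot: [-0.002, 0.638, 0.77, 0.001]
contact_force: [-1.0, 5.9, 0.8]
width: 0.0193
gripper_force: 59.5
```

Request:
send_rows(
  steps=[-1,-0.1,0,0,0,-1,-0.1,0,0,0,-1,0,0,0,0],
)

```text
clock: 14.5
position: [0.5323, -0.0262, 0.0354]
ee_rot: [-0.002, 0.638, 0.77, 0.001]
contact_force: [-2.6, 5.2, 1.3]
width: 0.0193
gripper_force: 59.5
```

Request:
send_rows(
  steps=[-1,-0.1,0,0,0,-1,-0.1,0,0,0,-1,0,0,0,0],
)

```text
clock: 14.8
position: [0.5327, -0.028, 0.0354]
ee_rot: [-0.002, 0.638, 0.77, 0.001]
contact_force: [-2.1, 5.5, 1.8]
width: 0.0196
gripper_force: 59.5
```

Front ≈ 0.124, no stop yet.

Request:
send_rows(
  steps=[-1,-0.1,0,0,0,-1,-0.1,0,0,0,-1,0,0,0,0],
)

```text
clock: 15.1
position: [0.5329, -0.0293, 0.0355]
ee_rot: [-0.002, 0.638, 0.77, 0.001]
contact_force: [-3.3, 8.8, 3.5]
width: 0.0198
gripper_force: 59.6
```

Request:
send_rows(
  steps=[-1,-0.1,0,0,0,-1,-0.1,0,0,0,-1,0,0,0,0],
)

```text
clock: 15.4
position: [0.5331, -0.0305, 0.0355]
ee_rot: [-0.003, 0.638, 0.77, 0.001]
contact_force: [-2.4, 11.5, 4.8]
width: 0.0196
gripper_force: 59.8
```

Request:
send_rows(
  steps=[-1,-0.1,0,0,0,-1,-0.1,0,0,0,-1,0,0,0,0],
)

```text
clock: 15.7
position: [0.5333, -0.0316, 0.0356]
ee_rot: [-0.003, 0.638, 0.77, 0.002]
contact_force: [-2.5, 14.6, 5.1]
width: 0.0193
gripper_force: 59.9
```

Request:
send_rows(
  steps=[-1,-0.1,0,0,0,-1,0,0,0,0,-1,0,0,0,0],
)

```text
clock: 16.0
position: [0.5334, -0.0322, 0.0357]
ee_rot: [-0.003, 0.638, 0.77, 0.002]
contact_force: [-1.3, 15.1, 5.5]
width: 0.0194
gripper_force: 60.0
```

Run:
```python
from h import *
s=get_state();print(s["clock"],s["position"],s["contact_force"],s["moment"])
i=get_image("side")["color"];cv2.imwrite("pics/s5.png",i[:,:,::-1])
a=i[225:295,310:390,::-1];b=cv2.imread("pics/side0.png")[225:295,310:390]
c=get_image("scene")["color"][160:230,190:270,::-1]
cv2.imwrite("pics/c5.png",cv2.resize(np.hstack([b,a,c]),None,fx=3.3,fy=3.3,interpolation=cv2.INTER_CUBIC))
```

```text
16.0 [ 0.53342508 -0.03221324  0.03566755] [-1.2626235  15.08325513  5.50089087] [ 1.88071266  0.29042475 -0.02342282]
```

View pics/c5.png

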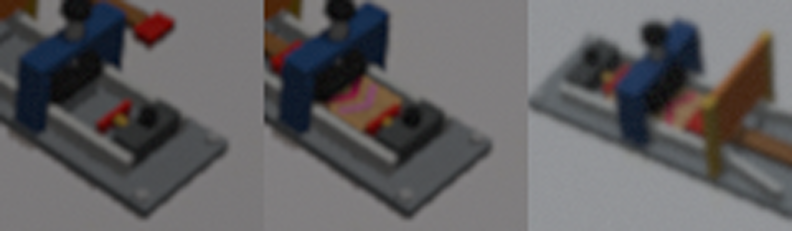

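The spring stop is in by about 4 mm, judging by TCP travel since the force began to rise. The middle panel shows the blank at (365,100) flush with the red plunger at (383,120). I add 1 mm more and hold.

Request:
send_rows(
  steps=[-1,-0.05,0,0,0,-1,-0.05,0,0,0,-1,0,0,0,0,-1,0,0,0,0,-1,0,0,0,0,-1,0,0,0,0],
)

```text
clock: 16.7
position: [0.5335, -0.0327, 0.0357]
ee_rot: [-0.004, 0.638, 0.77, 0.002]
contact_force: [-3.2, 17.0, 6.3]
width: 0.0195
gripper_force: 60.1
```

Run:
```python
from h import *
s=get_state();print(s["clock"],s["position"],s["contact_force"])
# red plunger pixels before/after, projected onto press-x at z~.022
a=np.radians(-79.3);D=np.array([np.cos(a),np.sin(a)]);O=np.array([.5491,-.1376])
for im in (cv2.imread("pics/side0.png"),cv2.imread("pics/s5.png"),get_image("side")["color"][:,:,::-1]):
    c=im[250:270,335:355].astype(float);r=c[:,:,2]-np.maximum(c[:,:,1],c[:,:,0])
    w=np.where(r>45,r,0);v,u=np.nonzero(w)
    X=np.array([(ray(*K["side"],(335+x,250+y),.022)[:2]-O)@D for y,x in zip(v,u)])
    print(len(v),np.average(X,weights=w[v,u]).round(4),np.percentile(X,[10,90]).round(4))
```

```text
16.7 [ 0.53351869 -0.03265564  0.03571675] [-3.22901694 16.97026418  6.2609756 ]
32 0.1278 [0.1246 0.1308]
52 0.1244 [0.0988 0.1351]
52 0.1242 [0.0988 0.1354]
```

Image code gives a plunger shift of about 4.6 mm, roughly half travel. Now I draw the stick back.

Request:
send_rows(
  steps=[-1,0.2,0,0,0,-1,0.3,0,0,0,-1,0.5,0,0,0,-1,1,0,0,0,-1,1,0,0,0,-1,1.5,0,0,0,-1,1.5,0,0,0,-1,1.5,0,0,0,-1,1.5,0,0,0,-1,1.5,0,0,0,-1,1.5,0,0,0,-1,0.5,0,0,0],
)

```text
clock: 17.95
position: [0.5111, 0.087, 0.0353]
ee_rot: [-0.0, 0.637, 0.771, 0.0]
contact_force: [-1.3, -0.2, -0.9]
width: 0.0192
gripper_force: 59.1
```

Request:
send_rows(
  steps=[-1,0,0,-2,0,-1,0,0,-2,0,-1,0,0,-2,0,-1,0,2.4,0,0,-1,0,3,0,0,-1,0,3,0,0,-1,0,3,0,0,-1,0,0,0,0,-1,0,0,0,0],
)

```text
clock: 18.85
position: [0.6234, 0.1065, 0.0946]
ee_rot: [-0.001, 0.637, 0.771, -0.001]
contact_force: [-1.6, 0.2, -1.4]
width: 0.0196
gripper_force: 59.2
```

Request:
send_rows(
  steps=[-1,-3,0,0,0,-1,-4,0,0,0,-1,-4,0,0,0,-1,-3,0,0,0,-1,-1.5,0,0,0,-1,0,0,2,0,-1,0,0,2,0,-1,0,0,1.5,0,-1,0,0,1,0,-1,0,0,0.4,0,-1,0,0,0,0,-1,0,0,0,0],
)

```text
clock: 20.05
position: [0.6532, -0.0455, 0.027]
ee_rot: [0.001, 0.637, 0.771, 0.0]
contact_force: [0.5, 0.4, -1.0]
width: 0.0195
gripper_force: 59.4
```

Request:
send_rows(
  steps=[-1,0,0,0.2,0,-1,0,0,0,0],
)

```text
clock: 20.25
position: [0.6529, -0.0457, 0.0248]
ee_rot: [0.0, 0.637, 0.771, 0.0]
contact_force: [-0.3, 0.3, -1.4]
width: 0.0196
gripper_force: 59.4
```

Request:
send_rows(
  steps=[-1,0,0,0.15,0,-1,0,0,0.1,0,-1,0,0,0,0],
)

```text
clock: 20.55
position: [0.6526, -0.0457, 0.0216]
ee_rot: [-0.0, 0.637, 0.771, -0.0]
contact_force: [0.4, 0.1, -0.7]
width: 0.0198
gripper_force: 59.4
```

Request:
send_rows(
  steps=[-1,0,0,0.1,0,-1,0,0,0,0,0,0,0,0,0,0.3,0,0,0,0,1,0,0,0,0,1,0,0,0,0,1,0,0,0,0,1,0,0,0,0,1,0,0,0,0,1,0,0,0,0],
)

```text
clock: 21.55
position: [0.6527, -0.0457, 0.0208]
ee_rot: [-0.0, 0.637, 0.771, 0.0]
contact_force: [0.3, -0.2, 0.8]
width: 0.0852
gripper_force: 0.0
```

Request:
send_rows(
  steps=[1,0,0,-2,0,1,0,0,-3,0,1,0,0,-3,0,1,0,0,-3,0,1,3,0,-3,0,1,3,0,-2,0,1,0,0,0,0,1,0,0,0,0],
)

```text
clock: 22.35
position: [0.6415, 0.0136, 0.1814]
ee_rot: [0.001, 0.637, 0.771, 0.0]
contact_force: [0.4, -1.3, 0.0]
width: 0.0857
gripper_force: 0.0
```

Run:
```python
from h import *
s,i=wrist("pics/w6.png");print(s["clock"],s["position"],s["contact_force"])
a=get_image("side")["color"][180:290,240:390,::-1];b=get_image("scene")["color"][155:265,185:335,::-1]
w=cv2.resize(i["color"][:,:,::-1],(398,298))
cv2.imwrite("pics/c6.png",np.vstack([cv2.resize(np.hstack([a,b]),(796,292),interpolation=cv2.INTER_CUBIC),np.hstack([w,np.zeros_like(w)])]))
```

```text
22.35 [0.64149773 0.01363378 0.18138479] [ 0.38077948 -1.32798964  0.01508968]
```

View pics/c6.png

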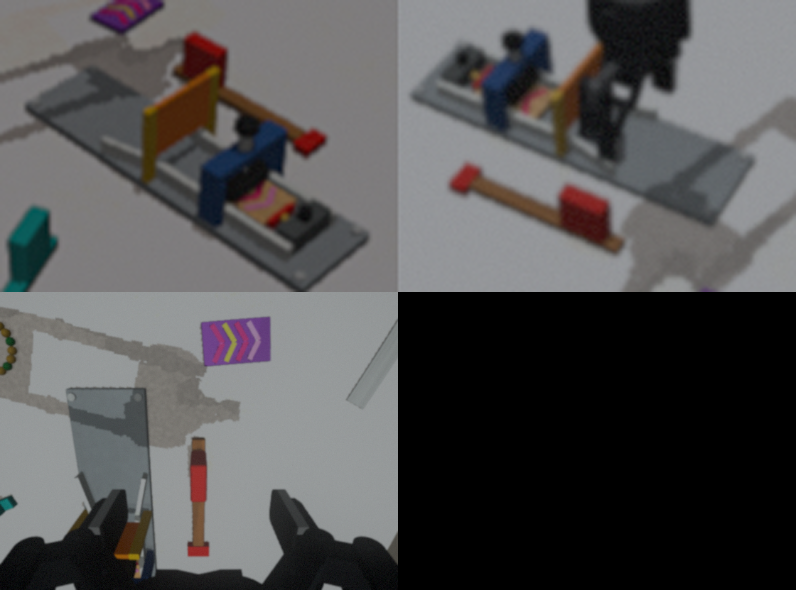

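The last picture shows the blank at (265,200) flush against the red plunger and in line with the channel. The stick lies flat beside the bed, handle up (handle (205,60), tip (310,140)). I hand in the job.

```bash
python3 -c "
from rig import *
print(sign_off())"
```

```text
the job is handed in; nothing more can be done
None
```

The job is handed in, with no verdict returned: the blank rests against the spring stop, which I pushed in about 4.6 mm by image estimate, with a highest force reading of about 18 N; the stick lies flat on the bench beside the press, handle up, and I saw no bystander disturbed.

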